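# Capacitors in size order for testing

## Robot

A 7-joint arm with a two-finger parallel gripper is mounted at the origin on the work surface. World frame = base frame: x ahead of the robot, y to its left, z up, the work surface at z = 0. Lengths are in m, angles in rad, forces in N, time in s.
With the tool pointing down it reaches from about 0.4 to 0.9 m from the base axis. Payload 5.6 kg.
Tool frame: the origin (TCP) lies midway between the tips of the shut fingers; the grasp point (between the pads) lies 19 mm behind it; z points along the fingers, y is the line along which they close (so a half turn about z gives the same grasp; the last joint's range is limited). The gripper opens to 92 mm and grips with 3 to 60 N. Pads are 20 mm wide; open, the fingers measure 128 mm over their backs; the gripper's body (75 mm by 189 mm) begins 69 mm behind the grasp point.
Start: joints at [1.106, 0.468, -0.012, 1.603, 0.006, 1.071, -0.056], TCP at [0.266, -0.593, 0.215] pointing down, gripper open.
Joint ranges: [-2.53, 2.53], [-0.31, 2.02], [-1.57, 1.55], [0.28, 2.44], [-1.29, 4.43], [0.15, 1.84], [-2.92, 2.92]. Speed limits (rad/s): [2.57, 2.57, 3.14, 3.14, 3.14, 3.14, 3.14].

## Interface

Orientations are given as a rotation vector (axis times angle).
In Python, from bench import manip, kinematics, camera, camera_params, workorder gives the robot as it stands. Calls block until the motion is done:
- manip.movep(position, orientation): joint-space move of the TCP to a pose.
- manip.move_linear(position, vel=0.15, rot=None): straight line of the TCP; rot=None keeps the orientation; vel is the mean speed in m/s.
- manip.move_joints(angles): joint-space move.
- manip.gripper_to(opening, grasp_force=None): finger opening in m; grasp_force is the grip in N (None keeps the last); returns when the fingers have stopped.
- manip.dwell(seconds).
- kinematics.solve_ik(position, orientation): joint angles nearest the present ones, or None.
- manip.sense(): the state.
- camera(name): name is "side" or "top"; returns the picture (384x512x3 uint8, red, green, blue); there is no depth.
- camera_params(name): a dict with "K" (3x3 intrinsics, pixels), "distortion" ([k1, k2, p1, p2, k3] as OpenCV has them; the pictures are not rectified), "xyz" and "rotation" of the camera in the world. Camera axes: x right, y up, looking along -z (the intrinsics and any distortion apply to the point x, -y, -z); pixel columns grow to the right and rows downward; lengths in m; the calibration is good to about 2 mm. A picture is of the moment at which its call begins. camera_params takes no time and is no camera call.
A pose or a line that the arm cannot do raises manip.MotionError and nothing moves.
- workorder.finish_job(): hands the job in; it is judged then, once.
The state is a dict: "time_s": time; "joint_pos": joint angles; "dq": joint speeds; "joint_efforts": joint torques, N m; "tcp_pos": TCP position; "tool_rot": TCP orientation; "ft_force": force on the tool from outside, world axes, zero at the start; "ft_torque": the same for the moment, N m; "gripper_width": finger opening in m; "finger_force": force on a finger pad.
Only numpy, scipy, OpenCV 4.12 (cv2) and the standard library are available. Lean on these libraries where they do the work, as an engineer would, in place of code of your own. Each camera call takes 0.05 s, during which the arm holds its last target. There are 200 camera calls.

## Task

Line up the four can capacitors in the row of tray compartments for testing, in order of size: the largest in the compartment next to the hand-held meter, then ever smaller, with the smallest at the far end. Stand each one upright in the middle of its own compartment; put them down rather than drop them, and do not tip any of them over.

Things in the scene. Friction and masses are not known exactly. Their poses are not given: they have to be found in the camera images.
- cap_a: The largest of four upright can capacitors of the same make: black sleeve with one grey stripe, aluminium rim, two small metal screw terminals on top. Can 51 mm in diameter and 90 mm tall, terminals 5 mm more. Loose, standing on its flat base on the bench at the start. Origin: centre of the underside, z up along the can.
- cap_b: The second largest of four upright can capacitors of the same make: black sleeve with one grey stripe, aluminium rim, two small metal screw terminals on top. Can 42 mm in diameter and 75 mm tall, terminals 5 mm more. Loose, standing on its flat base on the bench at the start. Origin: centre of the underside, z up along the can.
- cap_c: The second smallest of four upright can capacitors of the same make: black sleeve with one grey stripe, aluminium rim, two small metal screw terminals on top. Can 35 mm in diameter and 60 mm tall, terminals 5 mm more. Loose, standing on its flat base on the bench at the start. Origin: centre of the underside, z up along the can.
- cap_d: The smallest of four upright can capacitors of the same make: black sleeve with one grey stripe, aluminium rim, two small metal screw terminals on top. Can 30 mm in diameter and 45 mm tall, terminals 5 mm more. Loose, standing on its flat base on the bench at the start. Origin: centre of the underside, z up along the can.
- bay1: Compartment 1 of 4 of the grey component tray, counted from the tray's left end (the +y end) to its right end: a fixed shallow square box, 78 mm outside, 72 mm inside, floor 3 mm thick, lip 10 mm high above the bench. The four stand touching in a straight row, 78 mm apart. Origin: centre of the underside, on the bench; x across the row (away from the robot), y along the row to the left, z up.
- bay2: Compartment 2 of 4 of the grey component tray, counted from the tray's left end (the +y end) to its right end: a fixed shallow square box, 78 mm outside, 72 mm inside, floor 3 mm thick, lip 10 mm high above the bench. The four stand touching in a straight row, 78 mm apart. Origin: centre of the underside, on the bench; x across the row (away from the robot), y along the row to the left, z up.
- bay3: Compartment 3 of 4 of the grey component tray, counted from the tray's left end (the +y end) to its right end: a fixed shallow square box, 78 mm outside, 72 mm inside, floor 3 mm thick, lip 10 mm high above the bench. The four stand touching in a straight row, 78 mm apart. Origin: centre of the underside, on the bench; x across the row (away from the robot), y along the row to the left, z up.
- bay4: Compartment 4 of 4 of the grey component tray, counted from the tray's left end (the +y end) to its right end: a fixed shallow square box, 78 mm outside, 72 mm inside, floor 3 mm thick, lip 10 mm high above the bench. The four stand touching in a straight row, 78 mm apart. Origin: centre of the underside, on the bench; x across the row (away from the robot), y along the row to the left, z up.
- meter: Hand-held component meter lying on its back, fixed, just beyond the left or the right end of the tray: dark case 170 x 90 x 34 mm, grey face, display, round dial (up to 48 mm high). Origin: centre of the underside; x along its length, across the tray's row; about 0.10 m from the nearest compartment's centre. At the other end: a soldering-iron stand, 90 mm wide, 135 high.
Not all that is in view belongs to the job. What is shaped like the bay1 but blue or yellow is not meant.

How it is judged:
At the end, for the whole second after the job is handed in: From the meter's end of the tray, the compartments hold the capacitors from largest to smallest, one in each: standing on the floor (underside 0 to 6 mm above the bench), within 15 mm of the compartment's centre and 0.1 rad of upright, at rest (under 0.02 m/s) and released (angle between each of cap_a, cap_b, cap_c, cap_d's own z axis and vertical below 0.1 rad and linear speed of each of cap_a, cap_b, cap_c, cap_d below 0.02 m/s and ((horizontal distance between meter and bay1 below 0.18 m and horizontal distance between cap_a and bay1 below 0.015 m and z of cap_a in the frame of bay1 between 0 and 0.006 m and horizontal distance between cap_b and bay2 below 0.015 m and z of cap_b in the frame of bay2 between 0 and 0.006 m and horizontal distance between cap_c and bay3 below 0.015 m and z of cap_c in the frame of bay3 between 0 and 0.006 m and horizontal distance between cap_d and bay4 below 0.015 m and z of cap_d in the frame of bay4 between 0 and 0.006 m) or (horizontal distance between meter and bay4 below 0.18 m and horizontal distance between cap_a and bay4 below 0.015 m and z of cap_a in the frame of bay4 between 0 and 0.006 m and horizontal distance between cap_b and bay3 below 0.015 m and z of cap_b in the frame of bay3 between 0 and 0.006 m and horizontal distance between cap_c and bay2 below 0.015 m and z of cap_c in the frame of bay2 between 0 and 0.006 m and horizontal distance between cap_d and bay1 below 0.015 m and z of cap_d in the frame of bay1 between 0 and 0.006 m))); the robot touches nothing.
It fails at once if a capacitor is tipped over (leans more than 0.6 rad) (angle between any of cap_a, cap_b, cap_c, cap_d's own z axis and vertical above 0.6 rad).
It fails at once if a capacitor is dropped (moves faster than 0.7 m/s while the fingers do not hold it, as after a fall of some 25 mm) ((linear speed of cap_a above 0.7 m/s and contact force between cap_a and the fingers below 0.05 N) or (linear speed of cap_b above 0.7 m/s and contact force between cap_b and the fingers below 0.05 N) or (linear speed of cap_c above 0.7 m/s and contact force between cap_c and the fingers below 0.05 N) or (linear speed of cap_d above 0.7 m/s and contact force between cap_d and the fingers below 0.05 N)).
It also fails if it takes over 112 s, if anything falls off the work surface, if the arm or the gripper's body presses on something with over 40 N, if the wrist force passes 120 N, or if a joint passes its speed limit or range.

## Working session

There is one attempt and no reset: what is moved stays moved. The work goes in short steps, each a Python script; the robot and the scene stay as the last script left them, time stands still between calls to the robot, and variables do not carry over. Pictures are saved under pics/ and viewed, at most 14 in all, crops included, and the job is handed in when it is done.

```bash
ls; mkdir -p pics; python3 - <<'E'
from bench import manip, camera, camera_params
import cv2
for n in("top","side"):
    cv2.imwrite(f"pics/{n}0.png",camera(n)[...,::-1]); print(n,camera_params(n))
print(manip.sense())
E
```

```text
pics
top {'K': array([[366.87851319,   0.        , 255.31389994],
       [  0.        , 366.87851319, 196.8840609 ],
       [  0.        ,   0.        ,   1.        ]]), 'distortion': array([-0.0782044,  0.       ,  0.       ,  0.       ,  0.       ]), 'xyz': array([0.45412208, 0.10760964, 1.32467508]), 'rotation': array([ 0.03231275, -0.04562292, -1.56108149])}
side {'K': array([[479.0128249 ,   0.        , 257.99892215],
       [  0.        , 479.0128249 , 186.49065595],
       [  0.        ,   0.        ,   1.        ]]), 'distortion': array([-0.20225325,  0.        ,  0.        ,  0.        ,  0.        ]), 'xyz': array([-0.00594208,  0.83096435,  0.9541822 ]), 'rotation': array([ 0.33748949, -0.94647433, -2.35222924])}
{'time_s': 0.1, 'joint_pos': array([ 1.10600582,  0.46826167, -0.01161034,  1.60351813,  0.00603203,
        1.07139535, -0.05629785]), 'dq': array([ 0.00086615, -0.0024343 , -0.00034977, -0.0022591 , -0.00107887,
        0.002825  , -0.00123122]), 'joint_efforts': array([ 1.34070211e-03, -5.21646380e+01, -1.24184557e-02, -2.44365656e+01,
       -5.68097946e-02,  1.40665981e-02,  4.22342737e-05]), 'tcp_pos': array([ 0.26582984, -0.59259102,  0.21375897]), 'tool_rot': array([-3.07055365e+00, -6.57274952e-01,  7.18481396e-04]), 'ft_force': array([ 0.40975271,  0.47222949, -0.46063114]), 'ft_torque': array([ 0.00420212, -0.03409615, -0.06131555]), 'finger_force': 0.0, 'gripper_width': 0.09218033547262146}
```

View pics/top0.png

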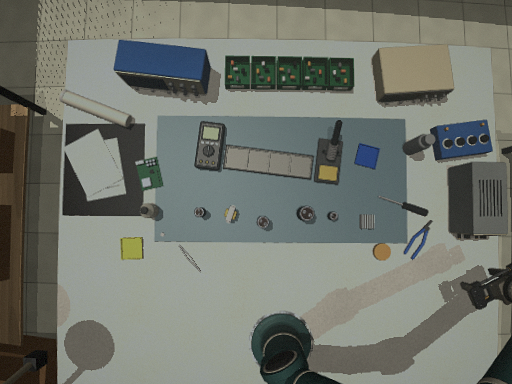

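View pics/side0.png

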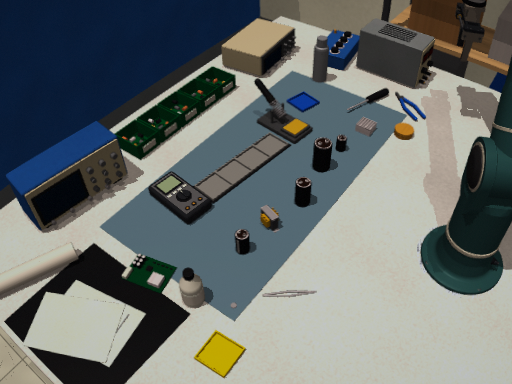

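The top view (image up = +x, left = +y) shows the meter at (208,145) at the tray's +y end and the iron stand at (328,160) at the other. The grey tray runs from (225,158) to (312,165). The blue (367,155) and yellow (132,248) squares are decoys. Four cans are at (200,212), (264,223), (306,213) and (333,216). The object at (232,214) is yellow and grey, so it isn't a can. By apparent size, I take 306 as cap_a, 264 as cap_b, 200 as cap_c and 333 as cap_d. I'll check this in a crop.

```bash
python3 - <<'E'
import cv2,numpy as np
t=cv2.imread("pics/top0.png");s=cv2.imread("pics/side0.png")
a=cv2.resize(t[110:250,185:345],None,fx=3.7,fy=3.7,interpolation=cv2.INTER_CUBIC)
cv2.imwrite("pics/tc.png",a)
b=cv2.resize(s[120:265,190:365],None,fx=4,fy=4,interpolation=cv2.INTER_CUBIC)
cv2.imwrite("pics/sc.png",b)
E
```

```text
(no output)
```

View pics/tc.png

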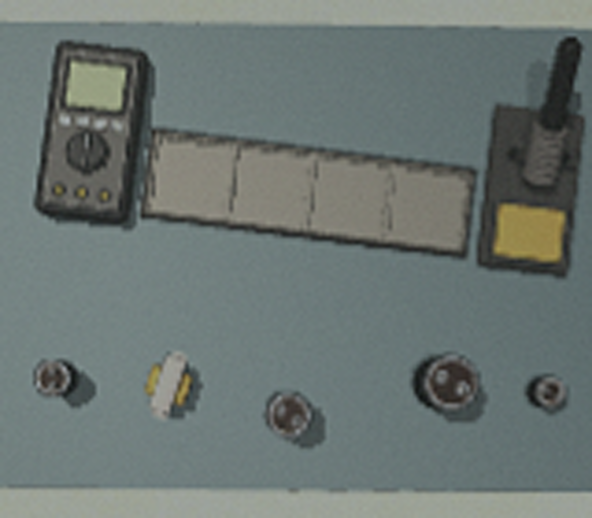

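View pics/sc.png

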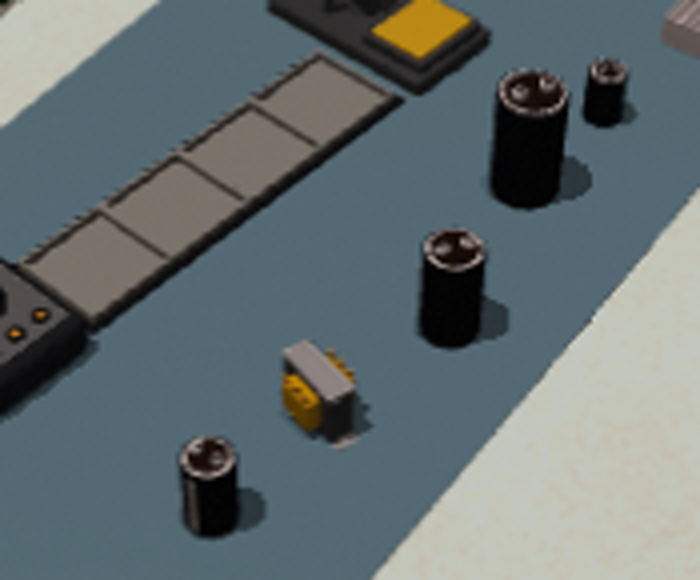

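```bash
cat > h.py <<'E'
import cv2,numpy as np
from bench import camera_params
from scipy.spatial.transform import Rotation as R
P={n:camera_params(n) for n in("top","side")}
def ray(n,uv):
    p=P[n]; x,y=cv2.undistortPoints(np.array([[uv]],float),p["K"],np.array(p["distortion"]))[0,0]
    return np.array(p["xyz"]),R.from_rotvec(p["rotation"]).apply([x,-y,-1])
def plane(n,uv,z):
    c,d=ray(n,uv); return c+d*(z-c[2])/d[2]
def tri(a,b):
    c1,d1=ray("top",a);c2,d2=ray("side",b);d1/=np.linalg.norm(d1);d2/=np.linalg.norm(d2)
    s=np.linalg.lstsq(np.c_[d1,-d2],c2-c1,rcond=None)[0];p,q=c1+s[0]*d1,c2+s[1]*d2
    return (p+q)/2,np.linalg.norm(p-q)
def blobs(img,roi,thr,dr=-6):
    """neutral-or-warm pixels brighter than thr in roi (x0,y0,x1,y1), largest blob contour (convex hull)"""
    x0,y0,x1,y1=roi; I=img[y0:y1,x0:x1].astype(int)
    k=8; J=cv2.resize(img[y0:y1,x0:x1],None,fx=k,fy=k,interpolation=cv2.INTER_CUBIC).astype(int)
    m=((J[...,2]-J[...,0]>dr)&(J.max(2)>thr)).astype(np.uint8)
    c=max(cv2.findContours(m,cv2.RETR_EXTERNAL,cv2.CHAIN_APPROX_NONE)[0],key=cv2.contourArea)
    return (cv2.convexHull(c).reshape(-1,2)+.5)/k-.5+[x0,y0]
E
python3 - <<'E'
from h import *
t=cv2.imread("pics/top0.png");s=cv2.imread("pics/side0.png")
T={'a':(306,213),'b':(264,223),'c':(200,212),'d':(333,216)}
S={'a':(323,143),'b':(303.5,182),'c':(242,235),'d':(342,138)}
H=dict(a=.09,b=.075,c=.06,d=.045)
vis={}
for k in 'abcd':
    r=[]
    for im,(u,v),w,sc in((t,T[k],13,0),(s,S[k],13,1)):
        u,v=int(u),int(v); h=blobs(im,(u-w,v-w,u+w,v+w) if not sc else (u-w,v-11,u+w,v+9),45)
        e=cv2.fitEllipse(h.astype(np.float32)); r.append(e)
        cv2.ellipse(im,(e[0],e[1],e[2]),(0,255,0),1) if 0 else None
    p,g=tri(r[0][0],r[1][0])
    print(k,[np.round(x[0]+x[1],1) for x in r],"tri",p.round(4),"gap",round(g,4),"top@H",plane("top",r[0][0],H[k])[:2].round(4),"side@H",plane("side",r[1][0],H[k])[:2].round(4))
for n,im,roi in(("top",t,(222,140,316,184)),("side",s,(190,125,296,205))):
    h=blobs(im,roi,70)
    q=cv2.approxPolyN(h.astype(np.float32),4,ensure_convex=True).reshape(-1,2) if hasattr(cv2,'approxPolyN') else None
    print(n,q.round(1).tolist(),[plane(n,x,.005)[:2].round(4).tolist() for x in q])
print(t[160,230:236].tolist(), t[170,250:256].tolist(), s[180,225:235:2].tolist())
E
```

```text
a [array([306.1, 213.4,  15.1,  15.4]), array([322.8, 142.8,  11.7,  17.7])] tri [ 0.4623 -0.074   0.0899] gap 0.0016 top@H [ 0.4616 -0.0744] side@H [ 0.4629 -0.0735]
b [array([262.4, 221.8,  11.6,  12.2]), array([303.2, 182. ,  10.9,  15.6])] tri [0.4321 0.0725 0.0739] gap 0.001 top@H [0.4316 0.0723] side@H [0.4319 0.0737]
c [array([199. , 211.7,   9.8,  10.6]), array([241.4, 234.1,  10.9,  14. ])] tri [0.4645 0.2915 0.0581] gap 0.001 top@H [0.4641 0.2909] side@H [0.4639 0.2929]
d [array([333.2, 215.7,   8.1,   8.9]), array([341.5, 137.5,   6.3,   9.7])] tri [ 0.4551 -0.1764  0.0432] gap 0.0014 top@H [ 0.4545 -0.1763] side@H [ 0.4548 -0.1739]
top [[309.79998779296875, 177.8000030517578], [222.10000610351562, 168.10000610351562], [224.8000030517578, 143.6999969482422], [314.0, 155.1999969482422]] [[0.5908, -0.1], [0.6228, 0.2178], [0.7121, 0.2093], [0.6737, -0.1153]]
side [[288.79998779296875, 142.8000030517578], [212.6999969482422, 199.39999389648438], [193.0, 185.0], [269.0, 131.6999969482422]] [[0.5931, -0.102], [0.6295, 0.2112], [0.7098, 0.2018], [0.6729, -0.1105]]
[[126, 138, 140], [125, 136, 138], [126, 136, 138], [124, 137, 140], [125, 137, 139], [126, 137, 138]] [[85, 90, 90], [87, 95, 96], [88, 96, 95], [86, 95, 97], [101, 109, 111], [112, 120, 123]] [[54, 56, 62], [91, 98, 106], [107, 115, 123], [106, 114, 123], [107, 115, 124]]
```

```bash
cat > tray.py <<'E'
from h import *
t=cv2.imread("pics/top0.png");s=cv2.imread("pics/side0.png")
vis=[];C={}
for n,im,roi,thr,dr in(("top",t,(218,136,318,186),112,6),("side",s,(186,122,298,206),85,8)):
    h=blobs(im,roi,thr,dr)
    u=cv2.undistortPoints(h[:,None].astype(float),P[n]["K"],np.array(P[n]["distortion"]))
    g=np.array([plane(n,x,.003)[:2] for x in h],np.float32)
    c,sz,an=cv2.minAreaRect(g); box=cv2.boxPoints((c,sz,an))
    b=box; d=b[1]-b[0] if np.linalg.norm(b[1]-b[0])>np.linalg.norm(b[2]-b[1]) else b[2]-b[1]
    d=d/np.linalg.norm(d); d=d*np.sign(d[1])
    C[n]=np.array(c); print(n,np.round(c,4),np.round(sz,4),"dir",d.round(4))
    v=im.copy();cv2.polylines(v,[np.round(h).astype(np.int32)],True,(0,255,0),1)
    x0,y0,x1,y1=roi;vis.append(cv2.resize(v[y0:y1,x0:x1],(500,int(500*(y1-y0)/(x1-x0)))))
    C[n+'uv']=h
def px(n,p):
    p=np.array(p);q=R.from_rotvec(P[n]["rotation"]).inv().apply(p-P[n]["xyz"])*[1,-1,-1]
    return cv2.projectPoints(q[None],np.zeros(3),np.zeros(3),P[n]["K"],np.array(P[n]["distortion"]))[0][0,0]
print(tri(px("top",[*C["top"],.003]),px("side",[*C["side"],.003])))
cv2.imwrite("pics/tray.png",np.vstack(vis))
E
python3 tray.py
```

```text
top [0.6492 0.0529] [0.3101 0.0769] dir [0.1127 0.9936]
side [0.6482 0.0161] [0.2335 0.0778] dir [0.1189 0.9929]
(array([0.63557903, 0.04844361, 0.03504395]), np.float64(0.0210601505466269))
```

View pics/tray.png

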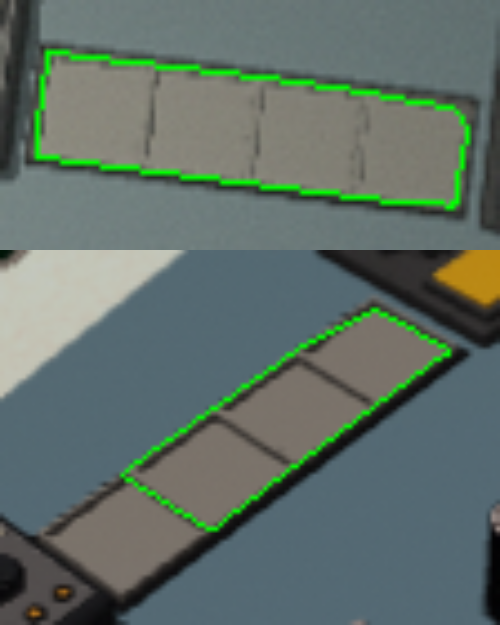

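The top fit gives the tray centre at (0.649, 0.053) and 310 x 77 mm against 306 x 72 nominal. The side mask missed the bay beside the meter. I'll join the panels to check the tray height, then place cap_a in bay1, which is next to the meter.

```bash
cat > mv.py <<'E'
import numpy as np
from scipy.spatial.transform import Rotation as R
from bench import manip,kinematics
psi=np.pi/2-.1135
ROT=(R.from_rotvec([0,0,psi])*R.from_rotvec([np.pi,0,0])).as_rotvec()
CAP=dict(a=(.4623,-.074,.060,.051),b=(.4321,.0725,.050,.042),c=(.4643,.2915,.040,.035),d=(.4548,-.176,.032,.030)) # x,y,grasp z,dia
O=np.array([.6492,.0529]);D=np.array([.1130,.9936])
BAY={k:O+D*.078*(1.5-i) for i,k in enumerate('abcd')}
F=.003
def place(k):
    x,y,zg,dia=CAP[k]; z=zg-.019; up=.13; bx,by=BAY[k]
    manip.gripper_to(.09 if dia>.04 else dia+.045)
    manip.movep([x,y,z+up],ROT)
    manip.move_linear([x,y,z],vel=.12)
    manip.gripper_to(dia-.015,grasp_force=25)
    s=manip.sense(); print(k,"grip",round(s["gripper_width"],4),round(s["finger_force"],1),s["time_s"])
    manip.move_linear([x,y,z+up],vel=.15)
    print("lifted w",round(manip.sense()["gripper_width"],4),"fz",round(manip.sense()["ft_force"][2],2))
    manip.move_linear([bx,by,z+up],vel=.2)
    manip.move_linear([bx,by,z+F+.012],vel=.15)
    manip.move_linear([bx,by,z+F+.0007],vel=.03)
    manip.dwell(.2)
    print("placed fz",round(manip.sense()["ft_force"][2],2),"tcp",manip.sense()["tcp_pos"].round(4))
    manip.gripper_to(min(dia+.03,.09)); manip.dwell(.2)
    manip.move_linear([bx,by,z+up],vel=.2)
    print("t",manip.sense()["time_s"])
E
python3 - <<'E'
from h import *
s=cv2.imread("pics/side0.png");x0,y0,x1,y1=186,122,298,206
J=cv2.resize(s[y0:y1,x0:x1],None,fx=8,fy=8,interpolation=cv2.INTER_CUBIC).astype(int)
m=((J[...,2]-J[...,0]>8)&(J.max(2)>85)&(J.max(2)<150)).astype(np.uint8)
cs=sorted(cv2.findContours(m,0,1)[0],key=cv2.contourArea)[::-1]
cs=[c for c in cs if cv2.contourArea(c)>6000]; print([cv2.contourArea(c) for c in cs])
h=(cv2.convexHull(np.vstack(cs)).reshape(-1,2)+.5)/8-.5+[x0,y0]
q=cv2.approxPolyN(h.astype(np.float32),4).reshape(-1,2)
t=cv2.imread("pics/top0.png")
ht=blobs(t,(218,136,318,186),112,6);qt=cv2.approxPolyN(ht.astype(np.float32),4).reshape(-1,2)
G=lambda n,q:np.array([plane(n,x,.003)[:2] for x in q])
a,b=G("top",qt),G("side",q)
for i in range(4):
    j=np.argmin(np.linalg.norm(b-a[i],axis=1)); p,g=tri(qt[i],q[j]); print(a[i].round(4),b[j].round(4),p.round(4),round(g,4))
print(a.mean(0),b.mean(0))
import mv
print(mv.BAY,[mv.kinematics.solve_ik([*mv.BAY[k],.17],mv.ROT) is not None for k in 'abcd'])
E
```

```text
[74850.0, 28360.5]
[ 0.6714 -0.1057] [ 0.6732 -0.103 ] [ 0.6729 -0.1052  0.0016] 0.003
[ 0.5936 -0.0969] [ 0.5963 -0.0953] [ 0.5949 -0.096   0.0031] 0.0031
[0.6284 0.2101] [0.6316 0.209 ] [0.6288 0.2104 0.0059] 0.0019
[0.7038 0.2034] [0.7095 0.1994] [0.7033 0.2035 0.01  ] 0.0021
[0.64930974 0.05270795] [0.65265187 0.0525268 ]
{'a': array([0.662421 , 0.1691512]), 'b': array([0.653607 , 0.0916504]), 'c': array([0.644793 , 0.0141496]), 'd': array([ 0.635979 , -0.0633512])} [True, True, True, True]
```

The two views agree to 3 mm, and the triangulated corners are 2 to 10 mm high, which matches the floor and lip. Can tops come out at 90/74/58/43 mm, as they should. Next I place cap_a.

```bash
sed -i 's/O=np.array(\[.6492/O=np.array([.6505/' mv.py; python3 - <<'E'
from mv import *
from bench import camera
import cv2
s=manip.sense(); 
manip.move_linear([.36,-.30,.25],vel=.25); print(manip.sense()["time_s"])
place('a')
x,y,zg,_=CAP['b']; manip.movep([x,y,zg-.019+.13],ROT)
a=camera("side");cv2.imwrite("pics/side1.png",a[...,::-1])
b=camera("top");cv2.imwrite("pics/top1.png",b[...,::-1])
cv2.imwrite("pics/v1.png",cv2.resize(np.hstack([a[80:330,130:400],b[100:350,150:400]])[...,::-1],None,fx=1.5,fy=1.5))
E
```

```text
1.4917
a grip 0.0507 25.0 4.65
lifted w 0.0508 fz -1.95
placed fz -2.38 tcp [0.6637 0.1691 0.0447]
t 10.625
```

View pics/v1.png

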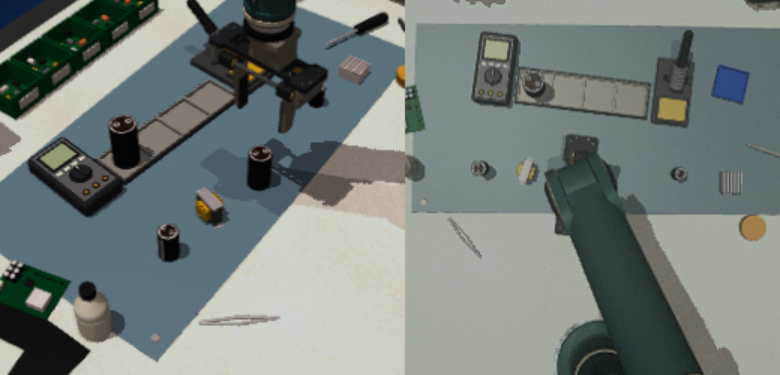

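Cap_a stands upright in bay1 (composite pixel (124,140) in the side half, (533,83) in the top half), with the gripper above cap_b. I'll place the other three.

```bash
python3 - <<'E'
from mv import *
from bench import camera
import cv2
for k in 'bcd': place(k)
manip.movep([.42,-.25,.25],ROT)
a=camera("side");cv2.imwrite("pics/side2.png",a[...,::-1])
b=camera("top");cv2.imwrite("pics/top2.png",b[...,::-1])
cv2.imwrite("pics/v2.png",cv2.resize(np.vstack([np.hstack([a[100:220,150:330]]),b[120:190,185:365].repeat(1,0)])[...,::-1],None,fx=3,fy=3))
E
```

```text
b grip 0.0413 25.0 14.3167
lifted w 0.0422 fz -1.32
placed fz -1.29 tcp [0.6549 0.0917 0.0347]
t 19.8333
c grip 0.0344 25.0 23.225
lifted w 0.0345 fz -2.14
placed fz -1.59 tcp [0.6461 0.0142 0.0248]
t 29.2833
d grip 0.0294 25.0 32.675
lifted w 0.0294 fz 0.06
placed fz -0.49 tcp [ 0.6373 -0.0633  0.0168]
t 38.15
```

View pics/v2.png

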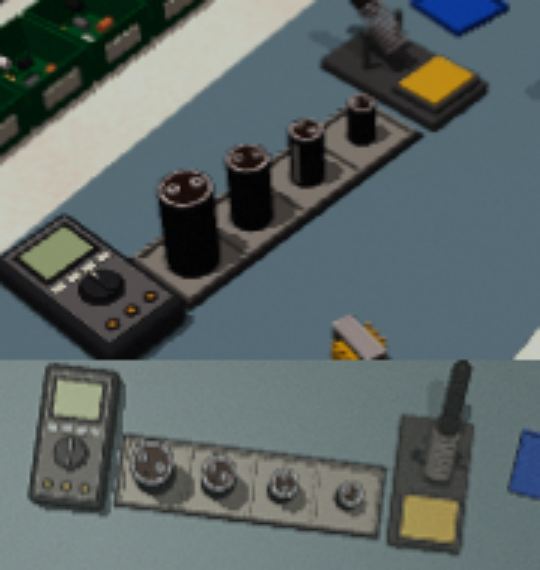

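All four cans stand upright in their bays, in order from the meter. The tops in the top view are at about (236,155), (258,158), (280,162) and (302,165). One numeric check of positions, then hand in.

```bash
python3 - <<'E'
from h import *
from mv import BAY
from bench import workorder
uv=dict(a=(236,155.3),b=(258.3,158),c=(279.7,162),d=(301.7,165))
sv=dict(a=(212,163),b=(233,152),c=(252,143.5),d=(270.5,134.5))
ok=True
for k in 'abcd':
    p,g=tri(uv[k],sv[k]); e=np.linalg.norm(p[:2]-BAY[k]); ok&=e<.010; print(k,p.round(4),round(g,4),"off",round(e,4))
if ok: print(workorder.finish_job())
E
```

```text
a [0.6582 0.1656 0.089 ] 0.0046 off 0.0066
b [0.6506 0.0889 0.0763] 0.002 off 0.0051
c [0.6407 0.0146 0.06  ] 0.0036 off 0.0054
d [ 0.6329 -0.0646  0.0437] 0.0026 off 0.0045
the job is handed in; nothing more can be done
None
```

All four capacitors stand upright in the tray, largest next to the meter down to smallest at the far end, each measured 5–7 mm from its compartment's centre, and the job was handed in at about 40 s (the hand-in call returned no verdict).

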